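# Deburr the bore of a cast housing and knock it up out of its nest

## Robot

A 6-joint arm with a two-finger parallel gripper is mounted at the origin on the work surface. World frame = base frame: x ahead of the robot, y to its left, z up, the work surface at z = 0. Lengths are in m, angles in degrees, forces in N, time in s.
With the tool pointing down it reaches from about 0.4 to 0.825 m from the base axis. Payload 7 kg.
Tool frame: the origin (TCP) lies between the finger pads, 19 mm behind the fingertips; this is the grasp point; z points along the fingers, y is the line along which they close (so a half turn about z gives the same grasp; the last joint's range is limited). The gripper opens to 88 mm and grips with 3 to 60 N. Pads are 19 mm wide; open, the fingers measure 130 mm over their backs; the gripper's body (78 mm by 193 mm) begins 47 mm behind the grasp point.
Start: joints at [-55.972, 20.546, 0.682, 0, -70.136, -16.507], TCP at [0.203, -0.644, 0.245] pointing down, gripper open.
Joint ranges: [-176.03, 176.03], [-82.01, 121.73], [-58.28, 71.71], [-173.87, 95.51], [-174.79, -0.11], [-173.66, 173.66]. Speed limits (degrees/s): [136.94, 136.94, 172.46, 180, 180, 180].

## Interface

Orientations are given as [roll, pitch, yaw] about the fixed x, y, z axes, in that order (R = Rz(yaw) Ry(pitch) Rx(roll)).
In Python, from plant import r, cams, workorder gives the robot as it stands (r), with the cameras (cams) and the job (workorder).
- The arm moves only by the tool drive_effector, called after "Call:" in YAML: its name, and indented under it one key for each argument. Schema: {"type":"object","properties":{"offsets":{"type":"array","items":{"type":"array","items":{"type":"array","items":{"type":"number"},"minItems":6,"maxItems":6},"minItems":1,"maxItems":12},"minItems":1,"maxItems":1},"finger_gap":{"type":"number"},"clamp_n":{"type":"number"},"only":{"type":"string"},"quiet":{"type":"boolean"},"lines":{"type":"string"}},"required":["offsets"],"additionalProperties":false}. offsets is a list that holds a single list of rows (three levels of brackets), with 1 to 12 rows, each of 6 numbers: dx, dy, dz in shares of 0.6 m (1.0 is 0.6 m), then a rotation vector rx, ry, rz in a scale on which 1.0 is pi/2 rad; each row is the pose to reach, as a shift and turn from the pose commanded when the call began, along the tool's axes at that moment; what a row does not reach only later rows make up. A row lasts 1/12 s, in which the tool goes at most 0.0417 m and 7.16 degrees, less where a joint would pass 70% of its speed; a pose out of reach is approached as far as the arm can. finger_gap is the finger opening in m, set as the call begins (left out keeps the last). The fingers move at their own pace and stop on an object; clamp_n is the grip in N (left out, the last holds). Time passes only in rows, so rows that do not move let the fingers close. The tool returns the time, the measured TCP pose, the force, the opening and the grip force at its end. only (a regular expression) keeps the lines of the reply that match it, lines (a string "A,B") keeps lines A to B, and quiet returns only ok. No shift or turn number may pass 1 either way. Input that does not fit is refused with a message, and nothing moves.
- r.get_state(): the state, without advancing time (a new reading comes with each control period).
- cams.capture(name): name is "scene" or "top"; returns a dict with "frame" (480x640x3 uint8, red, green, blue), "z_map" (480x640 float32, m along the optical axis (not along the pixel's ray), 0 where there is no reading), "fx", "fy", "cx", "cy" (pixels), "D" ([k1, k2, p1, p2, k3] as OpenCV has them; the pictures are not rectified), "cam_to_world" (4x4, takes a point from camera to world coordinates). Camera axes: x right, y down, z forward; pixel columns grow to the right and rows downward; lengths in m; the calibration is good to about 2 mm. A picture is of the moment at which its call begins.
- workorder.close_job(): hands the job in; it is judged then, once.
The state is a dict: "time_s": time; "joints": joint angles; "qd": joint speeds; "joint_torque": joint torques, N m; "tcp_pos": TCP position; "eef_rot": TCP orientation; "contact_force": force on the tool from outside, world axes, zero at the start; "moment": the same for the moment, N m; "gripper_width": finger opening in m; "gripper_force": force on a finger pad.
Only numpy, scipy, OpenCV 4.12 (cv2) and the standard library are available. Lean on these libraries where they do the work, as an engineer would, in place of code of your own. Each camera call takes 0.05 s, during which the arm holds its last target. There are 200 camera calls.

## Task

Take the deburring tool from its wooden holder and run its spring-loaded cone blade once round the inner top edge of the housing's bore, starting at the side nearest the paddle and going anticlockwise seen from above until you are back there, with light, steady contact all the way. Hang the tool back upright in its holder, and only then press the fixture's paddle right down, so that the knockout rod lifts the housing in its nest; leave it raised. Do not push the bin, the can or the wrench about.

Things in the scene. Friction and masses are not known exactly. Their poses are not given: they have to be found in the camera images.
- tool: Hand deburring tool, upright, blade down, symmetrical about its z axis (z up along the handle). Black round handle 28 mm in diameter from z = 6 to 82 mm above the origin; origin = centre of the underside of its steel collar (44 mm in diameter, 6 mm thick). Below the collar a sleeve 14 mm in diameter, 20 mm long, then a thin stem and the cone blade. 0.15 to 0.2 kg.
- blade_tip (a point): Point of the dark steel cone blade (90 degrees included, 8 mm high, 16 mm across its top, then a 3 mm band), on the tool's axis, 53 mm below the tool's origin when the spring is out. The flank bears on the bore's edge when the point is inside the bore, 4 to 5 mm from its wall and as far below the top face (always 2 to 8 mm below it).
- blade (a joint): How far the blade is pushed back up into the tool against its spring, m: 0 out, 0.010 bottomed. The push along the tool is 1.2 N at 0 plus 0.4 N per mm; about 4 mm is a good working pressure.
- holder: Wooden block, 70 x 70 x 65 mm high, fixed to the bench; origin = centre of its underside. A plain vertical hole 26 mm in diameter runs through its middle; the tool hangs in it with its collar lying on the block's top (tool origin 65 mm above the holder's origin).
- housing: Square cast aluminium housing, 84 x 84 x 34 mm high, lying in the fixture's nest; origin = centre of its underside, z up; its x axis points to the paddle. In its top a round blind bore 60 mm in diameter, 24 mm deep, centred. 0.35 to 0.6 kg; it sits loosely (1 mm play a side).
- fixture: Steel fixture fixed to the bench, 110 x 110 mm, 65 mm high, with small feet out to 76 mm each side in y; origin = centre of its underside. Its open square nest has its floor at 45 mm height, so that the housing stands 14 mm proud (top face at 79 mm). The x axis points to the paddle.
- paddle_top (a point): Centre of the top face of the paddle, a steel plate 44 x 40 mm (x, y) that sticks out from the fixture's +x side; 140 mm from the fixture's centre and 47 mm above the bench when up. It goes down about 24 mm when pressed right down.
- paddle (a joint): Angle of the paddle's rocker, rad: 0 = up, 0.25 = right down against its stop. Pressing the paddle down takes about 8 to 11 N; it stays where it is left. Its other end pushes the knockout rod (flat head 44 mm across, under the middle of the nest) straight up, lifting the housing about 10 mm at the stop.
- bin: Bystander: blue plastic bin, 120 x 150 x 65 mm, with pipe stubs; origin = centre of its underside.
- can: Bystander: upright can, 60 mm in diameter, 100 mm high; origin = centre of its underside.
- wrench: Bystander: flat steel wrench, 180 mm long, lying on the bench.

How it is judged (in metres and radians):
On the way, in this order (a step that is already met when the one before it is completed fails the run):
1. the cone blade bears on the bore edge at the paddle side (start) (contact force between tool and housing above 0.3 N and z of blade_tip in the frame of housing between 0.0255 and 0.0325 m and x of blade_tip in the frame of housing between 0.0175 and 0.0335 m and y of blade_tip in the frame of housing between -0.008 and 0.008 m), for 0.15 s.
2. the cone blade bears on the bore edge at 45 degrees round, anticlockwise (contact force between tool and housing above 0.3 N and z of blade_tip in the frame of housing between 0.0255 and 0.0325 m and x of blade_tip in the frame of housing between 0.01 and 0.026 m and y of blade_tip in the frame of housing between 0.01 and 0.026 m), for 0.15 s.
3. the cone blade bears on the bore edge at 90 degrees round, anticlockwise (contact force between tool and housing above 0.3 N and z of blade_tip in the frame of housing between 0.0255 and 0.0325 m and x of blade_tip in the frame of housing between -0.008 and 0.008 m and y of blade_tip in the frame of housing between 0.0175 and 0.0335 m), for 0.15 s.
4. the cone blade bears on the bore edge at 135 degrees round, anticlockwise (contact force between tool and housing above 0.3 N and z of blade_tip in the frame of housing between 0.0255 and 0.0325 m and x of blade_tip in the frame of housing between -0.026 and -0.01 m and y of blade_tip in the frame of housing between 0.01 and 0.026 m), for 0.15 s.
5. the cone blade bears on the bore edge at 180 degrees round, anticlockwise (contact force between tool and housing above 0.3 N and z of blade_tip in the frame of housing between 0.0255 and 0.0325 m and x of blade_tip in the frame of housing between -0.0335 and -0.0175 m and y of blade_tip in the frame of housing between -0.008 and 0.008 m), for 0.15 s.
6. the cone blade bears on the bore edge at 225 degrees round, anticlockwise (contact force between tool and housing above 0.3 N and z of blade_tip in the frame of housing between 0.0255 and 0.0325 m and x of blade_tip in the frame of housing between -0.026 and -0.01 m and y of blade_tip in the frame of housing between -0.026 and -0.01 m), for 0.15 s.
7. the cone blade bears on the bore edge at 270 degrees round, anticlockwise (contact force between tool and housing above 0.3 N and z of blade_tip in the frame of housing between 0.0255 and 0.0325 m and x of blade_tip in the frame of housing between -0.008 and 0.008 m and y of blade_tip in the frame of housing between -0.0335 and -0.0175 m), for 0.15 s.
8. the cone blade bears on the bore edge at 315 degrees round, anticlockwise (contact force between tool and housing above 0.3 N and z of blade_tip in the frame of housing between 0.0255 and 0.0325 m and x of blade_tip in the frame of housing between 0.01 and 0.026 m and y of blade_tip in the frame of housing between -0.026 and -0.01 m), for 0.15 s.
9. the cone blade bears on the bore edge at the paddle side again, circle closed (all of step 1), for 0.15 s.
10. the tool hangs in its holder again, let go, with the housing not yet knocked up (z of tool in the frame of holder between 0.061 and 0.069 m and horizontal distance between tool and holder below 0.01 m and angle between tool's own z axis and vertical below 0.1 rad and contact force between tool and the fingers below 0.1 N and value of joint paddle below 0.06 rad), for 0.2 s.
At the end, for the whole second after the job is handed in: The tool hangs upright in its holder (collar on the block within 4 mm, centred within 10 mm, tilt under 0.1 rad), the paddle is down past 0.2 rad, and the housing is raised at least 6.5 mm off the nest floor, still in the nest (centred within 6 mm, tilt under 0.12 rad); everything at rest (z of tool in the frame of holder between 0.061 and 0.069 m and horizontal distance between tool and holder below 0.01 m and angle between tool's own z axis and vertical below 0.1 rad and value of joint paddle above 0.2 rad and z of housing in the frame of fixture above 0.0515 m and horizontal distance between housing and fixture below 0.006 m and angle between housing's own z axis and vertical below 0.12 rad and linear speed of each of housing, tool below 0.02 m/s); the robot touches nothing.
It fails at once if the tool is forced on the housing with more than 25 N (contact force between tool and housing above 25 N).
It fails at once if the bin is shifted by more than 30 mm (distance of bin from where it was at the start of the episode above 0.03 m).
It fails at once if the can is shifted by more than 30 mm (distance of can from where it was at the start of the episode above 0.03 m).
It fails at once if the wrench is shifted by more than 30 mm (distance of wrench from where it was at the start of the episode above 0.03 m).
It also fails if it takes over 72 s, if anything falls off the work surface, if the arm or the gripper's body presses on something with over 40 N, if the wrist force passes 120 N, or if a joint passes its speed limit or range.

## Working session

There is one attempt and no reset: what is moved stays moved. The work goes in short steps, Python scripts to look and compute and a tool call to move; the robot and the scene stay as the last step left them, time stands still between calls to the robot, and variables do not carry over. Pictures are saved under pics/ and viewed, at most 10 in all, crops included, and the job is handed in when it is done.

```bash
ls; mkdir -p pics
```

Run:
```python
from plant import r, cams, workorder
import cv2,numpy as np
s=r.get_state();print(s)
for n in("top","scene"):
    c=cams.capture(n);cv2.imwrite(f"pics/{n}0.png",c["frame"][:,:,::-1]);np.savez(f"{n}0.npz",**c)
    print(n,c["fx"],c["fy"],c["cx"],c["cy"],c["D"],c["cam_to_world"])
```

```text
pics
plant.py
{'time_s': 0.0, 'joints': array([-5.59735383e+01,  2.05899961e+01,  6.32732705e-01, -2.25811744e-02,
       -7.01350552e+01, -1.65072052e+01]), 'qd': array([ 0.05180526, -0.03472198,  0.05010003,  0.06738957,  0.03453521,
       -0.11545824]), 'joint_torque': array([-4.32962734e-04, -5.82717025e+01,  2.93055689e+01,  6.99732721e+00,
        6.94759452e-03, -1.13790884e-04]), 'tcp_pos': array([ 0.20304192, -0.64324404,  0.24442325]), 'eef_rot': array([ 1.79905454e+02, -5.88112071e-03, -1.62488429e+02]), 'contact_force': array([-0.75861759,  0.2393333 ,  0.19357462]), 'moment': array([-0.02729312, -0.04969545, -0.029684  ]), 'gripper_force': 0.0, 'gripper_width': 0.08771417539475253}
top 449.38748103981686 449.38748103981686 317.28351416485754 244.30356489591708 [-0.11160852  0.          0.          0.          0.        ] [[-0.02300843 -0.9823377   0.18569667  0.42653962]
 [-0.99945997  0.01824306 -0.02733038 -0.00887637]
 [ 0.02345998 -0.18622522 -0.98222696  0.81443796]
 [ 0.          0.          0.          1.        ]]
scene 470.13191704401873 470.13191704401873 321.58302782750343 241.33986614409727 [0.04048291 0.         0.         0.         0.        ] [[-0.79492524  0.34613357 -0.49828246  0.98974099]
 [ 0.60650032  0.47481501 -0.63773668  0.5016966 ]
 [ 0.01584992 -0.80916146 -0.58737255  0.563997  ]
 [ 0.          0.          0.          1.        ]]
```

View pics/top0.png

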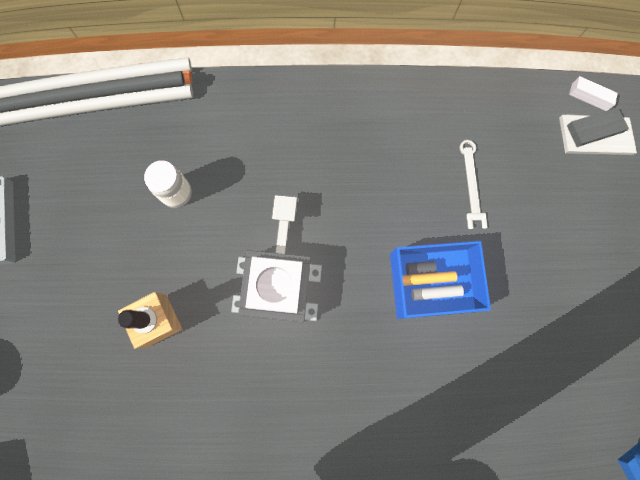

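View pics/scene0.png

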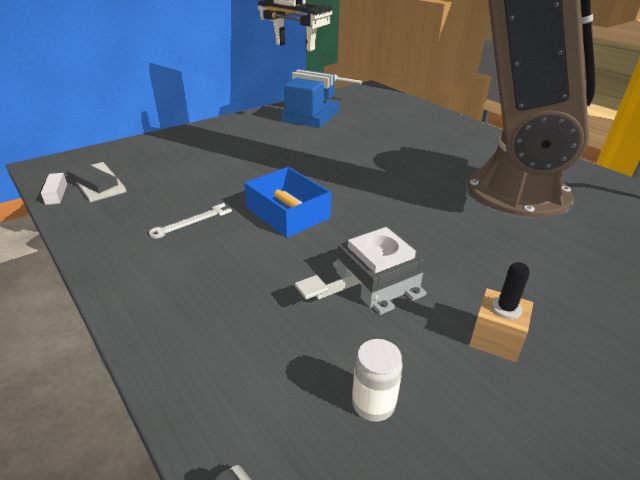

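Top view: tool and holder at (150,320), fixture and housing at (275,285) with the paddle at (285,207), can at (165,185), bin at (440,280), wrench at (473,185). Up in the image is +x and right is -y. The scene view shows the same objects unobstructed.

Create h.py:
```python
import cv2,numpy as np
def ray(c,uv,z):
    K=np.array([[c["fx"],0,c["cx"]],[0,c["fy"],c["cy"]],[0,0,1]],float)
    p=cv2.undistortPoints(np.float64(uv).reshape(-1,1,2),K,c["D"]).reshape(-1,2)
    d=np.c_[p,np.ones(len(p))]@c["cam_to_world"][:3,:3].T;o=c["cam_to_world"][:3,3]
    return (o+d*((z-o[2])/d[:,2])[:,None])[:,:2]
def cloud(c):
    K=np.array([[c["fx"],0,c["cx"]],[0,c["fy"],c["cy"]],[0,0,1]],float)
    v,u=np.mgrid[:480,:640];p=cv2.undistortPoints(np.dstack([u,v]).reshape(-1,1,2).astype(float),K,c["D"]).reshape(480,640,2)
    P=np.dstack([p,np.ones((480,640))])*c["z_map"][...,None]
    return P@c["cam_to_world"][:3,:3].T+c["cam_to_world"][:3,3]
```

Run:
```python
import numpy as np,cv2
from h import *
def rect(p,n):
    (x,y),s,a=cv2.minAreaRect(np.float32(p)*1000);print(n,np.round([x,y,*s,a],1),len(p))
for n in("top","scene"):
    c=dict(np.load(n+"0.npz"));P=cloud(c);f=c["frame"].astype(int);X,Y,Z=P[...,0],P[...,1],P[...,2]
    hsv=cv2.cvtColor(c["frame"],cv2.COLOR_RGB2HSV);ok=c["z_map"]>0
    bright=(f.min(2)>140)
    near=lambda x,y,d:(abs(X-x)<d)&(abs(Y-y)<d)
    def blob(m,name,z):
        m=m.astype(np.uint8);k,l,st,ce=cv2.connectedComponentsWithStats(m)
        i=1+st[1:,4].argmax();q=(l==i).astype(np.uint8)
        cs,hr=cv2.findContours(q,cv2.RETR_CCOMP,cv2.CHAIN_APPROX_NONE)
        o=max(cs,key=len)[:,0];print(name,n,"px",ce[i].round(),"zmed",np.median(Z[l==i]).round(4))
        rect(ray(c,o,z),name);return cs,hr
    print(n,"depth ok",ok.mean())
    cs,hr=blob(ok&(abs(Z-.079)<.004)&(f.min(2)>110)&(X>.25)&(X<.65)&(abs(Y)<.25),"housing",.079)
    for k in cs:
        if 60<len(k)<400:
            w=ray(c,k[:,0],.079);e=cv2.fitEllipse(np.float32(w)*1000);print("  cont",len(k),np.round(e[0],1),np.round(e[1],1))
    wood=(hsv[...,0]>8)&(hsv[...,0]<25)&(hsv[...,1]>90)
    blob(ok&wood&(abs(Z-.065)<.004)&(X>.25)&(X<.65)&(Y>.1)&(Y<.4),"holder",.065)
    blob(ok&(f.max(2)<60)&(abs(Z-.147)<.006)&(X<.7),"handletop",.147)
    blob(ok&(f.min(2)>110)&(abs(Z-.047)<.004)&(X>.4)&(X<.75)&(abs(Y)<.2),"paddle",.047)
    blob(ok&(f.min(2)>110)&(abs(Z-.1)<.005)&(X<.8),"can",.1)
```

```text
top depth ok 0.9958528645833333
housing top px [274. 285.] zmed 0.0784
housing [499.9  43.7  84.5  84.5  82.8] 199
  cont 199 [500.   43.6] [97.5 97.7]
  cont 105 [499.9  43.5] [60.8 61.2]
holder top px [151. 324.] zmed 0.0646
holder [443.7 259.6  65.6  70.4  27.2] 187
handletop top px [132. 318.] zmed 0.1435
handletop [445.6 251.6  23.8  11.4   5.9] 42
paddle top px [284. 208.] zmed 0.0463
paddle [638.2  26.3  40.   44.5  82.9] 90
can top px [160. 176.] zmed 0.0995
can [684.  233.1  56.2  54.2  34.3] 90
scene depth ok 0.996025390625
housing scene px [381. 247.] zmed 0.0784
housing [503.4  46.4  87.7  87.5  82.9] 141
  cont 141 [503.1  46.2] [ 98.4 101.8]
  cont 81 [502.9  46.2] [58.2 59.8]
holder scene px [505. 313.] zmed 0.0648
holder [448.9 263.3  77.2  69.9  26.6] 209
handletop scene px [519. 269.] zmed 0.1463
handletop [452.  263.9  31.1  25.1  29.7] 50
paddle scene px [311. 286.] zmed 0.0464
paddle [641.6  30.5  43.3  44.5  83. ] 72
can scene px [379. 356.] zmed 0.0999
can [685.9 234.9  54.3  53.7  53.6] 111
```

Careful with the scale: shifts go in shares of 0.6 m and turns go in shares of pi/2 rad. That gives: -0.345 m / 0.6 = -0.575, 0.325 m / 0.6 = 0.5417, 17.5 degrees / 90 = 0.1944.

Call:
drive_effector:
  offsets:
    - [[-0.025,0.0233,0,0,0,0.0111],[-0.075,0.07,0,0,0,0.0333],[-0.125,0.1167,0,0,0,0.0556],[-0.175,0.1667,0,0,0,0.0778],[-0.225,0.2133,0,0,0,0.1],[-0.275,0.26,0,0,0,0.1222],[-0.325,0.3067,0,0,0,0.1444],[-0.375,0.3533,0,0,0,0.1667],[-0.425,0.4,0,0,0,0.1833],[-0.475,0.4467,0,0,0,0.1944],[-0.525,0.4933,0,0,0,0.1944],[-0.575,0.5417,0,0,0,0.1944]]
  finger_gap: 0.088
  clamp_n: 10

```text
time_s: 1.1
tcp_pos: [0.4347, -0.228, 0.2454]
eef_rot: [180.0, 0.0, -180.0]
contact_force: [1.5, -0.3, -0.6]
gripper_width: 0.0878
gripper_force: 0.0
```

```bash
python3 -c "
from plant import r, cams, workorder
s=r.get_state();print(s['tcp_pos'],s['eef_rot'],s['joints'])"
```

```text
[ 0.43468131 -0.22799902  0.2453977 ] [ 1.79995205e+02  9.50823248e-03 -1.79989595e+02] [-4.68098738e+00  2.96942139e+00 -2.18955313e+01 -6.12514925e-03
 -6.51259632e+01 -8.53060310e+01]
```

Scaled: 0.48 m / 0.6 = 0.8, 0.439 m / 0.6 = 0.7317.

Call:
drive_effector:
  offsets:
    - [[-0.0017,0.05,0,0,0,0],[-0.0033,0.1167,0,0,0,0],[-0.0067,0.185,0,0,0,0],[-0.01,0.2533,0,0,0,0],[-0.0133,0.3217,0,0,0,0],[-0.0167,0.39,0,0,0,0],[-0.02,0.4583,0,0,0,0],[-0.0217,0.5267,0,0,0,0],[-0.0233,0.595,0,0,0,0],[-0.0233,0.6633,0,0,0,0],[-0.0233,0.7317,0,0,0,0],[-0.0233,0.8,0,0,0,0]]

```text
time_s: 2.1
tcp_pos: [0.4474, 0.2521, 0.2453]
eef_rot: [180.0, -0.0, -180.0]
contact_force: [1.0, -0.2, -0.4]
gripper_width: 0.0876
gripper_force: 0.0
```

Call:
drive_effector:
  offsets:
    - [[0,0.0167,0,0,0,0],[0,0.0167,0,0,0,0]]

```text
time_s: 2.27
tcp_pos: [0.4478, 0.2628, 0.2445]
eef_rot: [-180.0, -0.0, -179.8]
contact_force: [-0.4, -0.8, 1.0]
gripper_width: 0.0876
gripper_force: 0.0
```

Run:
```python
from plant import r, cams, workorder
import cv2,numpy as np
from h import *
s=r.get_state();print(s['tcp_pos'],s['joints'])
ims=[]
for n in("top","scene"):
    c=cams.capture(n);np.savez(n+"1.npz",**c);ims.append(c["frame"])
a=cv2.resize(ims[0][200:440,20:340],(400,300));b=cv2.resize(ims[1][180:420,320:640],(400,300))
cv2.imwrite("pics/p1.png",np.hstack([a,b])[:,:,::-1])
```

```text
[0.4477883  0.26282027 0.24453683] [ 5.20832578e+01  5.87942740e+00 -1.87812137e+01 -7.88778664e-03
 -6.54060901e+01 -1.41880616e+02]
```

View pics/p1.png

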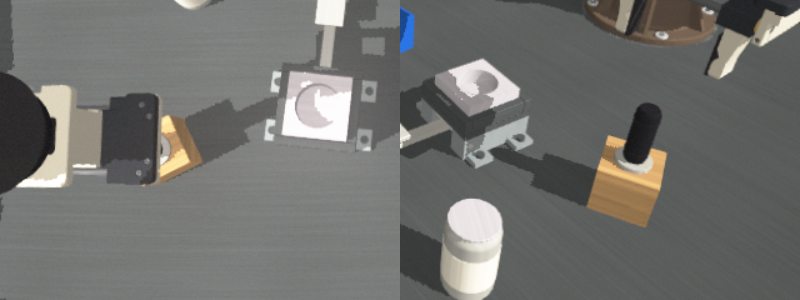

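Both views show the gripper over the holder, with one fingertip visible in the scene view at full-frame pixel ~(572,240). I'll check that pixel by projecting the fingertip before I descend.

Run:
```python
import numpy as np,cv2
for n in("top","scene"):
    c=dict(np.load(n+"1.npz"));K=np.array([[c["fx"],0,c["cx"]],[0,c["fy"],c["cy"]],[0,0,1]],float)
    T=np.linalg.inv(c["cam_to_world"])
    P=np.array([[.448,.263+s,z] for s in(-.05,0,.05) for z in(.226,.245)])
    print(n,cv2.projectPoints(P,cv2.Rodrigues(T[:3,:3])[0],T[:3,3],K,c["D"])[0].reshape(-1,2).round())
    print(cv2.projectPoints(np.array([[.4485,.262,.147]]),cv2.Rodrigues(T[:3,:3])[0],T[:3,3],K,c["D"])[0].round())
```

```text
top [[137. 315.]
 [132. 314.]
 [100. 315.]
 [ 94. 315.]
 [ 65. 315.]
 [ 57. 315.]]
[[[124. 317.]]]
scene [[503. 204.]
 [506. 192.]
 [536. 220.]
 [540. 208.]
 [573. 238.]
 [578. 226.]]
[[[519. 267.]]]
```

Scaled: 0.115 m / 0.6 = 0.1917, 0.065 m / 0.6 = 0.1083, -84 degrees / 90 = -0.9333.

Call:
drive_effector:
  offsets:
    - [[0,0,0.0083,0,0,-0.0778],[0,0,0.025,0,0,-0.1556],[0,0,0.0417,0,0,-0.2333],[0,0,0.0583,0,0,-0.3111],[0,0,0.075,0,0,-0.3889],[0,0,0.0917,0,0,-0.4667],[0,0,0.1083,0,0,-0.5444],[0,0,0.125,0,0,-0.6222],[0,0,0.1417,0,0,-0.7],[0,0,0.1583,0,0,-0.7778],[0,0,0.175,0,0,-0.8556],[0,0,0.1917,0,0,-0.9333]]

```text
time_s: 3.37
tcp_pos: [0.4482, 0.2585, 0.1302]
eef_rot: [-180.0, 0.0, -95.7]
contact_force: [-0.2, -0.0, -0.7]
gripper_width: 0.0875
gripper_force: 0.0
```

Call:
drive_effector:
  offsets:
    - [[0,0,0.0167,0,0,-0.0333],[0,0,0.03,0,0,-0.0667],[0,0,0.0367,0,0,-0.0667],[0,0,0.0367,0,0,-0.0667]]

```text
time_s: 3.7
tcp_pos: [0.4479, 0.2585, 0.1077]
eef_rot: [179.9, -0.1, -90.2]
contact_force: [0.3, -0.6, -0.0]
gripper_width: 0.0879
gripper_force: 0.0
```

Call:
drive_effector:
  offsets:
    - [[0,0,0,0,0,0],[0,0,0,0,0,0],[0,0,0,0,0,0],[0,0,0,0,0,0],[0,0,0,0,0,0],[0,0,0,0,0,0]]
  finger_gap: 0.02
  clamp_n: 3

```text
time_s: 4.2
tcp_pos: [0.4482, 0.2602, 0.1086]
eef_rot: [-180.0, 0.0, -90.0]
contact_force: [-0.5, -0.1, 0.3]
gripper_width: 0.0533
gripper_force: 0.0
```

Call:
drive_effector:
  offsets:
    - [[0,0,0,0,0,0],[0,0,0,0,0,0],[0,0,0,0,0,0],[0,0,0,0,0,0],[0,0,0,0,0,0],[0,0,0,0,0,0]]

```text
time_s: 4.7
tcp_pos: [0.4479, 0.2599, 0.1083]
eef_rot: [180.0, -0.0, -90.0]
contact_force: [-2.2, -0.7, 1.3]
gripper_width: 0.0277
gripper_force: 3.0
```

Call:
drive_effector:
  offsets:
    - [[0,0,0,0,0,0.0444],[0,0,0,0,0,0.1111],[0,0,0,0,0,0.1889],[0,0,0,0,0,0.2667],[0,0,0,0,0,0.3444],[0,0,0,0,0,0.4222],[0,0,0,0,0,0.5],[0,0,0,0,0,0.5778],[0,0,0,0,0,0.6556],[0,0,0,0,0,0.7333],[0,0,0,0,0,0.8111],[0,0,0,0,0,0.8889]]
  finger_gap: 0.06

```text
time_s: 5.7
tcp_pos: [0.4483, 0.2602, 0.1084]
eef_rot: [180.0, 0.0, -170.3]
contact_force: [-0.3, -0.0, 0.1]
gripper_width: 0.0602
gripper_force: 0.0
```

Call:
drive_effector:
  offsets:
    - [[0,0,0,0,0,0.0667],[0,0,0,0,0,0.1111],[0,0,0,0,0,0.1111],[0,0,0,0,0,0.1111],[0,0,0,0,0,0.1111],[0,0,0,0,0,0.1111],[0,0,0,0,0,0.1111],[0,0,0,0,0,0.1111],[0,0,0,0,0,0.1111],[0,0,0,0,0,0.1111]]
  finger_gap: 0.015
  clamp_n: 25

```text
time_s: 6.53
tcp_pos: [0.4482, 0.2602, 0.1084]
eef_rot: [180.0, 0.0, -180.0]
contact_force: [0.4, 1.0, -0.6]
gripper_width: 0.0275
gripper_force: 25.0
```

```bash
python3 -c "
from plant import r, cams, workorder
s=r.get_state();print(s['tcp_pos'],s['eef_rot'],s['joints'])"
```

```text
[0.44823702 0.26019511 0.10840841] [ 1.79986437e+02  1.38170735e-02 -1.79959857e+02] [ 5.18561819e+01  1.36457539e+01 -2.92872041e+01  3.38340690e-03
 -4.70478399e+01 -1.41818342e+02]
```

Scaled: -0.195 m / 0.6 = -0.325, -0.095 m / 0.6 = -0.1583.

Call:
drive_effector:
  offsets:
    - [[0,0,0,0,0,0],[0,0,-0.0167,0,0,0],[0,0,-0.05,0,0,0],[0,0,-0.0917,0,0,0],[0,0,-0.1333,0,0,0],[0,-0.01,-0.1667,0,0,0],[-0.0167,-0.05,-0.1667,0,0,0],[-0.0367,-0.1,-0.1667,0,0,0],[-0.0583,-0.1583,-0.1667,0,0,0],[-0.08,-0.2167,-0.1667,0,0,0],[-0.1,-0.275,-0.1667,0,0,0],[-0.1167,-0.325,-0.1667,0,0,0]]
  finger_gap: 0.015
  clamp_n: 60

```text
time_s: 7.53
tcp_pos: [0.5181, 0.0629, 0.209]
eef_rot: [-180.0, -0.0, -180.0]
contact_force: [1.5, 1.1, -1.6]
gripper_width: 0.027
gripper_force: 60.0
```

Call:
drive_effector:
  offsets:
    - [[-0.0083,-0.025,0,0,0,0],[-0.015,-0.0383,0.01,0,0,0],[-0.015,-0.0383,0.02,0,0,0],[-0.015,-0.0383,0.02,0,0,0],[-0.015,-0.0383,0.02,0,0,0]]

```text
time_s: 7.95
tcp_pos: [0.5266, 0.0425, 0.1959]
eef_rot: [-180.0, -0.1, -180.0]
contact_force: [-0.5, -0.0, -1.1]
gripper_width: 0.027
gripper_force: 60.0
```

Run:
```python
from plant import r, cams, workorder
import cv2,numpy as np
from h import *
s=r.get_state();print(s['tcp_pos'],s['eef_rot'],s['contact_force'])
ims=[]
for n in("top","scene"):
    c=cams.capture(n);np.savez(n+"2.npz",**c);ims.append(c["frame"])
a=cv2.resize(ims[0][180:330,200:350],(400,400));b=cv2.resize(ims[1][150:300,300:450],(400,400))
cv2.imwrite("pics/p2.png",np.hstack([a,b])[:,:,::-1])
```

```text
[0.52658056 0.04253228 0.19586833] [-1.79976678e+02 -7.94435351e-02 -1.79961800e+02] [-0.47399278 -0.0229411  -1.07236808]
```

View pics/p2.png

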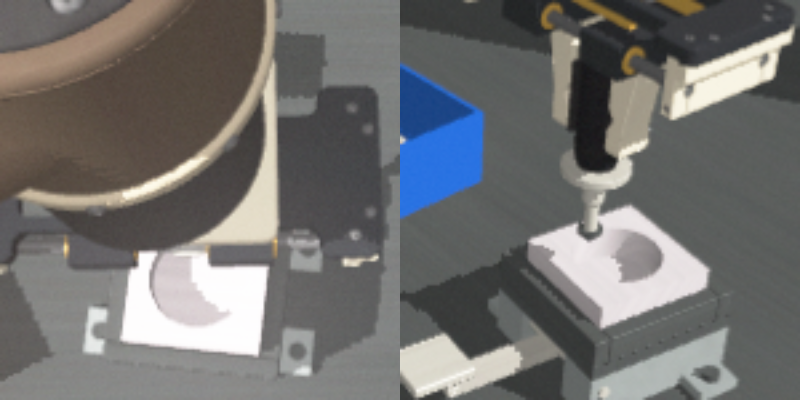

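The scene view shows the tool upright over the bore's paddle side. The collar is at full-frame pixel ~(373,213) and the blade at ~(371,238). Next I measure the collar in that camera to get the camera's bias against the TCP.

Run:
```python
import numpy as np,cv2
from h import *
c=dict(np.load("scene2.npz"));P=cloud(c);f=c["frame"].astype(int);X,Y,Z=[P[...,i] for i in range(3)]
b=(f.min(2)>120)&(abs(X-.527)<.04)&(abs(Y-.043)<.04)
v,u=np.mgrid[:480,:640]
roi=b&(u>350)&(u<400)&(v>195)&(v<225)
print("Z pct collar",np.percentile(Z[roi],[5,25,50,75,95]).round(4))
m=roi&(Z>.1555)&(Z<.162)
cs,_=cv2.findContours(m.astype(np.uint8),cv2.RETR_EXTERNAL,cv2.CHAIN_APPROX_NONE)
k=np.vstack(cs)[:,0];w=np.float32(ray(c,k,.1585)*1000);h=cv2.convexHull(w)
print("hull circle",cv2.minEnclosingCircle(w),cv2.fitEllipse(h),len(w), k.min(0),k.max(0))
print("blade dark"); d=(f.max(2)<70)&(u>360)&(u<385)&(v>225)&(v<248)&(Z>.09)
print(d.sum(),np.median(P[d],0).round(4), u[d].mean(),v[d].mean())
print("ray blade z.108:",ray(c,[[u[d].mean(),v[d].mean()]],.1085))
# housing in this view
for n in("scene",):
  for i in(0,2):
    c=dict(np.load(f"{n}{i}.npz"));P=cloud(c);f=c["frame"].astype(int)
    m=((abs(P[...,2]-.079)<.004)&(f.min(2)>110)&(abs(P[...,0]-.5)<.06)&(abs(P[...,1]-.045)<.06)).astype(np.uint8)
    cs,_=cv2.findContours(m,cv2.RETR_EXTERNAL,cv2.CHAIN_APPROX_NONE);k=max(cs,key=len)[:,0]
    print(i,cv2.minAreaRect(np.float32(ray(c,k,.079)*1000)))
```

```text
Z pct collar [0.1412 0.1576 0.159  0.1896 0.1999]
hull circle ((530.2020263671875, 47.611366271972656), 22.4551944732666) ((528.9686279296875, 46.37895965576172), (40.3447151184082, 48.68184280395508), 130.71351623535156) 66 [361 207] [386 219]
blade dark
1 [0.5351 0.0478 0.1101] 369.0 238.0
ray blade z.108: [[0.5335734  0.04625131]]
0 ((503.3702392578125, 46.351043701171875), (87.74047088623047, 87.53543090820312), 82.865966796875)
2 ((503.734375, 46.527530670166016), (88.23193359375, 88.0914306640625), 82.99579620361328)
```

Run:
```python
import numpy as np,cv2
from h import *
from plant import r, cams, workorder
c=cams.capture("scene");s=r.get_state();t=s["tcp_pos"];print(t)
K=np.array([[c["fx"],0,c["cx"]],[0,c["fy"],c["cy"]],[0,0,1]],float);T=np.linalg.inv(c["cam_to_world"])
pr=lambda P:cv2.projectPoints(np.float64(P),cv2.Rodrigues(T[:3,:3])[0],T[:3,3],K,c["D"])[0].reshape(-1,2)
a=np.linspace(0,2*np.pi,200)
circ=lambda x,y,z,R:np.c_[x+R*np.cos(a),y+R*np.sin(a),0*a+z]
g=c["frame"].astype(int).min(2)
p=pr(np.vstack([circ(t[0],t[1],z,.022) for z in(t[2]-.0434,t[2]-.0374)]));print("collar pred",p.min(0),p.max(0))
print(g[205:224:2,356:394]);print("col 373:",g[195:250,373].tolist())
p=pr(np.vstack([circ(t[0],t[1],z,.007) for z in(t[2]-.0434-.01,)]));print("sleeve pred at z-10",p.min(0),p.max(0))
p=pr([[t[0],t[1],t[2]-.0434-.015]]);v=int(p[0,1]);print("sleeve mid",p,v,g[v-2:v+3,356:394])
dx=pr([[t[0]+.001,t[1],t[2]-.05],[t[0],t[1]+.001,t[2]-.05],[t[0],t[1],t[2]-.05]]);print("px/mm",dx[0]-dx[2],dx[1]-dx[2])
p=pr(circ(.5005,.0430,.079,.03));print("bore pred @500.5,43",p.min(0),p.max(0))
```

```text
[0.52711372 0.04301448 0.19658738]
collar pred [359.13472544 203.09712075] [386.68331742 220.80951849]
[[ 94  92  92  91  90  88  94  94  97  51  30  29  27  25  28  23  29  28
   22  30  51 125 134 134 133 135 140 162 165 222 228 229 226 224 203 141
  100  94]
 [ 91  91  91  90  93 101 120 122 122  65  31  26  25  27  29  26  27  28
   29  27  30  49  84 118 130 133 199 224 227 215 202 136  92  92  92  94
   91  90]
 [ 88  89  90  90 110 123 122 121 121  89  36  30  26  25  28  27  26  27
   26  27  29  26  27  24  44  90 182 171 198 166 115  93  89  89  92  92
   94  93]
 [ 88  90  90  90 118 121 121 124 123 122  70  31  22  27  25  24  29  27
   26  26  24  30  27  40  48 160 200 207 202 206 214 121  90  91  90  90
   91  91]
 [ 89  89  89  93 101 118 121 122 122 124 123 106  73  52  33  31  25  27
   27  33  35  41  61 107 162 199 200 204 205 205 184 112  94  91  92  91
   91  90]
 [ 89  88  92  89  96 112 116 124 123 123 123 123 141 143 195 201 203 174
  168 199 202 202 201 197 199 200 199 204 206 215 172 106  92  91  92  90
   92  90]
 [ 90  87  90  92  90  92 106 117 123 126 1
[... 1206 characters left out ...]
8 165
  172 176 181 181 182 191 194 130  94  90  91  90  92  90  91  92  91  90
   91  90]
 [ 91  91  91  92  91  90  90  89  89  89  88  92 101 118 125 131 131 144
  151 148 146 122 101  93  91  89  90  89  89  91  91  91  93  93  91  92
   91  91]
 [ 88  91  93  92  91  90  90  90  89  89  88  88 103 120 130 135 137 136
  140 144 172 106  90  93  90  90  90  92  89  90  90  90  90  90  94  92
   91  90]
 [ 93  90  91  91  91  92  90  89  90  87  88  88 109 122 132 137 138 133
  181 207 175 105  90  90  92  91  91  91  90  91  90  88  90  90  89  91
   91  90]]
px/mm [-0.4546239   0.19637184] [0.41416342 0.27042411]
bore pred @500.5,43 [363.37470831 234.48232991] [397.94009714 254.87645646]
```

The collar reads (+2.5, +3.7) mm off the TCP in the scene camera. That puts the bore centre near (0.5004, 0.0429), which agrees with the top camera. Now I descend at the paddle side and work out the arc rows.

Scaled: 0.029 m / 0.6 = 0.0483, 0.027 m / 0.6 = 0.045.

Call:
drive_effector:
  offsets:
    - [[0.0017,-0.005,0.0083,0,0,0],[0.0017,-0.005,0.02,0,0,0],[0.0017,-0.005,0.03,0,0,0],[0.0017,-0.005,0.0367,0,0,0],[0.0017,-0.005,0.0417,0,0,0],[0.0017,-0.005,0.045,0,0,0],[0.0017,-0.005,0.0483,0,0,0],[0.0017,-0.005,0.0483,0,0,0],[0.0017,-0.005,0.0483,0,0,0],[0.0017,-0.005,0.0483,0,0,0],[0.0017,-0.005,0.0483,0,0,0]]

```text
time_s: 9.02
tcp_pos: [0.5262, 0.039, 0.1676]
eef_rot: [-180.0, 0.0, -180.0]
contact_force: [-2.3, -1.0, 0.8]
gripper_width: 0.0271
gripper_force: 60.0
```

Run:
```python
from plant import r, cams, workorder
import numpy as np
s=r.get_state();print(s['tcp_pos'],s['eef_rot'],s['contact_force'],s['moment'])
c=cams.capture("scene");s=r.get_state();print(s['tcp_pos'],s['contact_force'])
for k in range(6):
    a=np.radians(60*k-7.1+np.arange(0,61,5));x=25.5*np.cos(a);y=25.5*np.sin(a)
    print(k,[[round(-(X-x[0]),1),round(Y-y[0],1)] for X,Y in zip(x[1:],y[1:])])
```

```text
[0.5261554  0.03902294 0.16755423] [-1.79999876e+02  9.40326779e-04 -1.79983218e+02] [-2.33771914 -0.9950817   0.78914129] [-0.09318183  0.80051629 -0.00514805]
[0.52614966 0.03903741 0.16753308] [-1.9858236  -0.92944839  0.65637626]
0 [[np.float64(-0.2), np.float64(2.2)], [np.float64(-0.2), np.float64(4.4)], [np.float64(0.0), np.float64(6.7)], [np.float64(0.4), np.float64(8.8)], [np.float64(1.0), np.float64(11.0)], [np.float64(1.8), np.float64(13.1)], [np.float64(2.8), np.float64(15.1)], [np.float64(3.9), np.float64(17.0)], [np.float64(5.2), np.float64(18.8)], [np.float64(6.6), np.float64(20.5)], [np.float64(8.2), np.float64(22.1)], [np.float64(9.9), np.float64(23.5)]]
1 [[np.float64(1.8), np.float64(1.3)], [np.float64(3.8), np.float64(2.4)], [np.float64(5.8), np.float64(3.3)], [np.float64(7.9), np.float64(4.0)], [np.float64(10.0), np.float64(4.6)], [np.float64(12.2), np.float64(5.0)], [np.float64(14.4), np.float64(5.1)], [np.float64
[... 1323 characters left out ...]
-5.0)], [np.float64(-14.4), np.float64(-5.1)], [np.float64(-16.7), np.float64(-5.1)], [np.float64(-18.9), np.float64(-4.9)], [np.float64(-21.1), np.float64(-4.5)], [np.float64(-23.2), np.float64(-3.9)], [np.float64(-25.3), np.float64(-3.2)]]
5 [[np.float64(-2.0), np.float64(1.0)], [np.float64(-3.9), np.float64(2.1)], [np.float64(-5.7), np.float64(3.4)], [np.float64(-7.4), np.float64(4.8)], [np.float64(-9.0), np.float64(6.4)], [np.float64(-10.4), np.float64(8.1)], [np.float64(-11.7), np.float64(9.9)], [np.float64(-12.8), np.float64(11.9)], [np.float64(-13.7), np.float64(13.9)], [np.float64(-14.5), np.float64(16.0)], [np.float64(-15.0), np.float64(18.1)], [np.float64(-15.4), np.float64(20.3)]]
```

Scaled: 0.0243 m / 0.6 = 0.0405, 0.0228 m / 0.6 = 0.038.

Call:
drive_effector:
  offsets:
    - [[-0.0003,0.0037,0,0,0,0],[-0.0003,0.0075,0,0,0,0],[0,0.0113,0,0,0,0],[0.0008,0.015,0,0,0,0],[0.0018,0.0187,0,0,0,0],[0.0033,0.0222,0,0,0,0],[0.005,0.0257,0,0,0,0],[0.007,0.029,0,0,0,0],[0.0092,0.0322,0,0,0,0],[0.0115,0.0352,0,0,0,0],[0.0142,0.038,0,0,0,0],[0.0172,0.0405,0,0,0,0]]

```text
time_s: 10.07
tcp_pos: [0.5161, 0.0636, 0.1676]
eef_rot: [180.0, 0.0, -180.0]
contact_force: [0.4, -3.0, 0.3]
gripper_width: 0.027
gripper_force: 60.0
```

```bash
python3 -c "
from plant import r, cams, workorder
import numpy as np
s=r.get_state();t=s['tcp_pos'];d=t[:2]-[.5004,.0429];print(t,s['contact_force'],np.hypot(*d),np.degrees(np.arctan2(d[1],d[0]))+7.1)"
```

```text
[0.51610998 0.06359037 0.16757319] [ 0.42519137 -2.95223182  0.31866859] 0.025978735118040244 59.89098546919715
```

Scaled: 0.0255 m / 0.6 = 0.0425, 0.0234 m / 0.6 = 0.039.

Call:
drive_effector:
  offsets:
    - [[0.003,0.002,0,0,0,0],[0.0063,0.0037,0,0,0,0],[0.0097,0.0052,0,0,0,0],[0.0132,0.0063,0,0,0,0],[0.0167,0.0072,0,0,0,0],[0.0203,0.0077,0,0,0,0],[0.024,0.0078,0,0,0,0],[0.0278,0.0078,0,0,0,0],[0.0315,0.0075,0,0,0,0],[0.0353,0.0068,0,0,0,0],[0.039,0.0058,0,0,0,0],[0.0425,0.0047,0,0,0,0]]

```text
time_s: 11.07
tcp_pos: [0.4906, 0.0664, 0.1676]
eef_rot: [180.0, 0.0, -180.0]
contact_force: [2.5, -1.1, -0.4]
gripper_width: 0.0271
gripper_force: 60.0
```

```bash
python3 -c "
from plant import r, cams, workorder
import numpy as np
s=r.get_state();t=s['tcp_pos'];d=t[:2]-[.5004,.0429];print(t,s['contact_force'],np.hypot(*d),np.degrees(np.arctan2(d[1],d[0]))+7.1)"
```

```text
[0.49056416 0.06635577 0.1675536 ] [ 2.51822984 -1.05812634 -0.39658655] 0.02543456442600423 119.85003266547523
```

Scaled: -0.0203 m / 0.6 = -0.0338, -0.0181 m / 0.6 = -0.0302.

Call:
drive_effector:
  offsets:
    - [[0.0033,-0.0017,0,0,0,0],[0.0065,-0.0035,0,0,0,0],[0.0095,-0.0057,0,0,0,0],[0.0123,-0.008,0,0,0,0],[0.015,-0.0107,0,0,0,0],[0.0173,-0.0135,0,0,0,0],[0.0195,-0.0165,0,0,0,0],[0.0213,-0.0198,0,0,0,0],[0.0228,-0.0232,0,0,0,0],[0.0242,-0.0267,0,0,0,0],[0.025,-0.0302,0,0,0,0],[0.0257,-0.0338,0,0,0,0]]

```text
time_s: 12.07
tcp_pos: [0.4751, 0.0459, 0.1674]
eef_rot: [180.0, 0.0, -180.0]
contact_force: [2.3, 1.2, -0.1]
gripper_width: 0.0273
gripper_force: 60.0
```

```bash
python3 -c "
from plant import r, cams, workorder
import numpy as np
s=r.get_state();t=s['tcp_pos'];d=t[:2]-[.5004,.0429];print(t,s['contact_force'],np.hypot(*d),np.degrees(np.arctan2(d[1],d[0]))+7.1)"
```

```text
[0.47512765 0.04588243 0.16744507] [ 2.28005409  1.21203443 -0.14413863] 0.025447726769739002 180.36955719493574
```

Scaled: -0.0235 m / 0.6 = -0.0392, -0.0221 m / 0.6 = -0.0368.

Call:
drive_effector:
  offsets:
    - [[0.0003,-0.0037,0,0,0,0],[0.0003,-0.0073,0,0,0,0],[0,-0.0112,0,0,0,0],[-0.0007,-0.0147,0,0,0,0],[-0.0017,-0.0183,0,0,0,0],[-0.003,-0.0218,0,0,0,0],[-0.0047,-0.0252,0,0,0,0],[-0.0065,-0.0283,0,0,0,0],[-0.0087,-0.0313,0,0,0,0],[-0.011,-0.0342,0,0,0,0],[-0.0137,-0.0368,0,0,0,0],[-0.0165,-0.0392,0,0,0,0]]

```text
time_s: 13.07
tcp_pos: [0.4848, 0.0222, 0.1672]
eef_rot: [-180.0, -0.0, -180.0]
contact_force: [-0.4, 3.9, 0.8]
gripper_width: 0.027
gripper_force: 60.0
```

```bash
python3 -c "
from plant import r, cams, workorder
import numpy as np
s=r.get_state();t=s['tcp_pos'];d=t[:2]-[.5004,.0429];print(t,s['contact_force'],np.hypot(*d),np.degrees(np.arctan2(d[1],d[0]))+7.1)"
```

```text
[0.4847501  0.02219781 0.1672066 ] [-0.42136578  3.89518688  0.80472342] 0.025951880093632713 -119.98758415812792
```

Scaled: -0.0255 m / 0.6 = -0.0425, -0.0233 m / 0.6 = -0.0388.

Call:
drive_effector:
  offsets:
    - [[-0.003,-0.0018,0,0,0,0],[-0.0063,-0.0035,0,0,0,0],[-0.0097,-0.005,0,0,0,0],[-0.0132,-0.006,0,0,0,0],[-0.0167,-0.0068,0,0,0,0],[-0.0203,-0.0075,0,0,0,0],[-0.024,-0.0077,0,0,0,0],[-0.0278,-0.0077,0,0,0,0],[-0.0315,-0.0073,0,0,0,0],[-0.0352,-0.0067,0,0,0,0],[-0.0388,-0.0057,0,0,0,0],[-0.0425,-0.0045,0,0,0,0]]

```text
time_s: 14.07
tcp_pos: [0.5101, 0.0195, 0.1671]
eef_rot: [-180.0, -0.1, -180.0]
contact_force: [-4.1, 2.1, 0.6]
gripper_width: 0.0273
gripper_force: 60.0
```

```bash
python3 -c "
from plant import r, cams, workorder
import numpy as np
s=r.get_state();t=s['tcp_pos'];d=t[:2]-[.5004,.0429];print(t,s['contact_force'],np.hypot(*d),np.degrees(np.arctan2(d[1],d[0]))+7.1)"
```

```text
[0.51012215 0.01953716 0.1671019 ] [-4.11928848  2.06111975  0.57462693] 0.0253049951092995 -60.30597996794585
```

Scaled: 0.0203 m / 0.6 = 0.0338, 0.0181 m / 0.6 = 0.0302.

Call:
drive_effector:
  offsets:
    - [[-0.0033,0.0017,0,0,0,0],[-0.0065,0.0035,0,0,0,0],[-0.0095,0.0057,0,0,0,0],[-0.0123,0.008,0,0,0,0],[-0.015,0.0107,0,0,0,0],[-0.0173,0.0135,0,0,0,0],[-0.0195,0.0165,0,0,0,0],[-0.0213,0.0198,0,0,0,0],[-0.0228,0.0232,0,0,0,0],[-0.0242,0.0267,0,0,0,0],[-0.025,0.0302,0,0,0,0],[-0.0257,0.0338,0,0,0,0]]

```text
time_s: 15.07
tcp_pos: [0.5258, 0.04, 0.1673]
eef_rot: [-180.0, -0.0, -180.0]
contact_force: [-3.0, -1.6, 0.4]
gripper_width: 0.027
gripper_force: 60.0
```

Call:
drive_effector:
  offsets:
    - [[-0.0003,0.0025,0,0,0,0],[-0.0003,0.005,0,0,0,0],[-0.0003,0.005,0,0,0,0],[-0.0003,0.005,0,0,0,0],[-0.0003,0.005,0,0,0,0]]

```text
time_s: 15.48
tcp_pos: [0.5262, 0.0434, 0.1674]
eef_rot: [180.0, 0.0, -180.0]
contact_force: [-3.5, 0.5, 1.1]
gripper_width: 0.0275
gripper_force: 60.0
```

```bash
python3 -c "
from plant import r, cams, workorder
import numpy as np
s=r.get_state();t=s['tcp_pos'];d=t[:2]-[.5004,.0429];print(t,s['contact_force'],np.hypot(*d),np.degrees(np.arctan2(d[1],d[0]))+7.1)"
```

```text
[0.52616013 0.04335073 0.167447  ] [-3.45311235  0.54848264  1.09802414] 0.025764075500680862 8.102414715592285
```

Circle closed with contact all the way round. I lift off and measure the now-empty holder.

Careful with the scale: shifts go in shares of 0.6 m and turns go in shares of pi/2 rad. That gives: -0.05 m / 0.6 = -0.0833, -0.04 m / 0.6 = -0.0667.

Call:
drive_effector:
  offsets:
    - [[0.0017,0,-0.0083,0,0,0],[0.0033,0,-0.0333,0,0,0],[0.0083,0,-0.0667,0,0,0],[0.0133,0,-0.0833,0,0,0],[0.0133,0,-0.0833,0,0,0]]

```text
time_s: 15.9
tcp_pos: [0.5194, 0.0435, 0.2202]
eef_rot: [179.9, 0.3, -180.0]
contact_force: [0.2, -0.3, -1.3]
gripper_width: 0.0271
gripper_force: 60.0
```

Run:
```python
from plant import r, cams, workorder
import cv2,numpy as np
from h import *
s=r.get_state();print(s['tcp_pos'])
ims=[]
for n in("top","scene"):
    c=cams.capture(n);np.savez(n+"3.npz",**c);ims.append(c["frame"])
    P=cloud(c);Z=P[...,2];hsv=cv2.cvtColor(c["frame"],cv2.COLOR_RGB2HSV)
    wood=(hsv[...,0]>5)&(hsv[...,0]<28)&(hsv[...,1]>70)
    m=(wood&(abs(Z-.065)<.0025)&(abs(P[...,0]-.446)<.06)&(abs(P[...,1]-.262)<.06)).astype(np.uint8)
    cs,h=cv2.findContours(m,cv2.RETR_CCOMP,cv2.CHAIN_APPROX_NONE);k=max(cs,key=len)[:,0]
    print(n,cv2.minAreaRect(np.float32(ray(c,k,.065)*1000)))
    for k in cs:
        if 20<len(k)<100: print("  hole",len(k),cv2.fitEllipse(np.float32(ray(c,k[:,0],.065)*1000)))
a=cv2.resize(ims[0][270:370,100:200],(400,400));b=cv2.resize(ims[1][180:380,400:600],(400,400))
cv2.imwrite("pics/p3.png",np.hstack([a,b])[:,:,::-1])
```

```text
[0.51938037 0.04354266 0.22016601]
top ((445.9114074707031, 261.16094970703125), (70.79025268554688, 70.19672393798828), 26.883466720581055)
  hole 49 ((446.745849609375, 260.6177062988281), (28.02412223815918, 28.356321334838867), 97.92337799072266)
scene ((447.70849609375, 262.7955017089844), (74.63427734375, 70.00096130371094), 26.517608642578125)
  hole 49 ((448.2600402832031, 262.77301025390625), (26.768890380859375, 28.53722381591797), 4.6792168617248535)
```

View pics/p3.png

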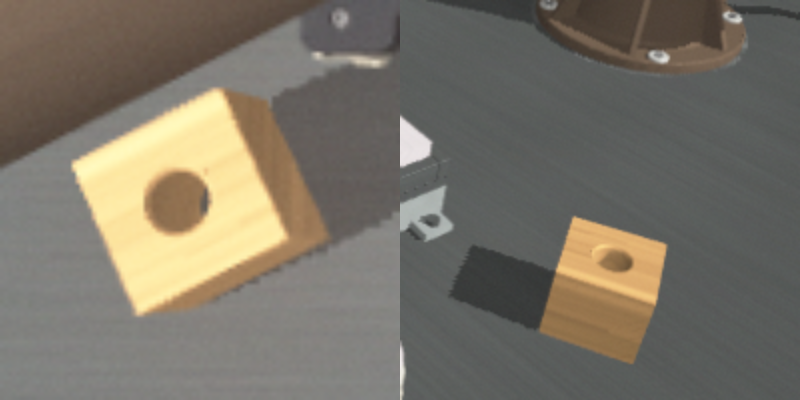

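The empty hole is clear in both views; its centre comes out near (0.4465, 0.2602), matching where I gripped the tool. I move above it and check before I lower.

Scaled: 0.217 m / 0.6 = 0.3617, 0.03 m / 0.6 = 0.05.

Call:
drive_effector:
  offsets:
    - [[0.005,0.0167,0,0,0,0],[0.0167,0.05,0,0,0,0],[0.0333,0.1,0,0,0,0],[0.05,0.15,0,0,0,0],[0.0667,0.2,0,0,0,0],[0.0833,0.25,0,0,0,0],[0.0983,0.3,0,0,0,0],[0.11,0.3333,0,0,0,0],[0.1192,0.3617,0,0,0,0],[0.1192,0.3617,0,0,0,0],[0.1192,0.3617,0,0,0,0],[0.1192,0.3617,0,0,0,0]]

```text
time_s: 17.0
tcp_pos: [0.446, 0.2598, 0.2164]
eef_rot: [-179.9, -0.1, -180.0]
contact_force: [0.0, -0.3, -2.3]
gripper_width: 0.0271
gripper_force: 60.0
```

Run:
```python
from plant import r, cams, workorder
import cv2,numpy as np
from h import *
c=cams.capture("scene");s=r.get_state();t=s['tcp_pos'];print(t,s['contact_force'])
K=np.array([[c["fx"],0,c["cx"]],[0,c["fy"],c["cy"]],[0,0,1]],float);T=np.linalg.inv(c["cam_to_world"])
pr=lambda P:cv2.projectPoints(np.float64(P),cv2.Rodrigues(T[:3,:3])[0],T[:3,3],K,c["D"])[0].reshape(-1,2)
# predicted axis with known scene bias added
b=np.array([.0025,.0037,0])
print("blade tip pred",pr([np.r_[t[:2],t[2]-.0964]+b]),"collar",pr([np.r_[t[:2],t[2]-.0404]+b]))
f=c["frame"][170:320,450:600];cv2.imwrite("pics/p4.png",cv2.resize(f,(600,600),interpolation=cv2.INTER_CUBIC)[:,:,::-1])
```

```text
[0.44619874 0.25952219 0.21667931] [ 0.56063298 -0.44136218 -1.64723157]
blade tip pred [[514.7752332  281.95661539]] collar [[525.30189698 250.98366895]]
```

View pics/p4.png

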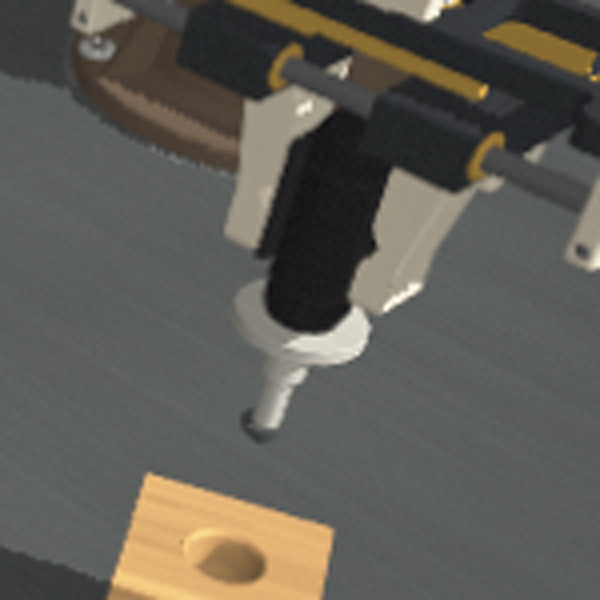

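The blade tip is at ~(515,280), against a prediction of (515,282). The tool is untilted and over the hole, so I lower it in two stages.

Scaled: 0.07 m / 0.6 = 0.1167, 0.065 m / 0.6 = 0.1083.

Call:
drive_effector:
  offsets:
    - [[0,0,0.0133,0,0,0],[0,0,0.0333,0,0,0],[0,0,0.0567,0,0,0],[0,0,0.0767,0,0,0],[0,0,0.0933,0,0,0],[0,0,0.1083,0,0,0],[0,0,0.1167,0,0,0],[0,0,0.1167,0,0,0]]

```text
time_s: 17.72
tcp_pos: [0.4461, 0.2593, 0.1461]
eef_rot: [-179.9, -0.1, 180.0]
contact_force: [-0.7, 0.1, -1.2]
gripper_width: 0.0274
gripper_force: 60.0
```

Call:
drive_effector:
  offsets:
    - [[0,0,0.0133,0,0,0],[0,0,0.03,0,0,0],[0,0,0.045,0,0,0],[0,0,0.055,0,0,0],[0,0,0.06,0,0,0],[0,0,0.0617,0,0,0],[0,0,0.0617,0,0,0]]

```text
time_s: 18.3
tcp_pos: [0.4464, 0.26, 0.1101]
eef_rot: [-180.0, -0.0, -180.0]
contact_force: [0.7, 0.4, -1.8]
gripper_width: 0.0272
gripper_force: 60.0
```

Scaled: 0.0015 m / 0.6 = 0.0025, 0.001 m / 0.6 = 0.0017.

Call:
drive_effector:
  offsets:
    - [[0,0,0.0017,0,0,0],[0,0,0.0025,0,0,0],[0,0,0.0025,0,0,0]]

```text
time_s: 18.55
tcp_pos: [0.4465, 0.2601, 0.1091]
eef_rot: [180.0, 0.0, -180.0]
contact_force: [-0.9, 0.6, -1.9]
gripper_width: 0.0272
gripper_force: 60.0
```

Call:
drive_effector:
  offsets:
    - [[0,0,0,0,0,0],[0,0,0,0,0,0],[0,0,0,0,0,0],[0,0,0,0,0,0],[0,0,0,0,0,0],[0,0,0,0,0,0],[0,0,0,0,0,0],[0,0,0,0,0,0]]
  finger_gap: 0.07
  clamp_n: 20

```text
time_s: 19.22
tcp_pos: [0.4464, 0.2599, 0.1089]
eef_rot: [180.0, 0.0, -180.0]
contact_force: [0.2, -0.5, 0.2]
gripper_width: 0.0691
gripper_force: 0.0
```

Call:
drive_effector:
  offsets:
    - [[0,0,-0.0167,0,0,0],[0,0,-0.05,0,0,0],[0,0,-0.0917,0,0,0],[0,0,-0.1333,0,0,0],[0,0,-0.1583,0,0,0],[0,0,-0.1667,0,0,0],[0,0,-0.1667,0,0,0]]

```text
time_s: 19.8
tcp_pos: [0.447, 0.2605, 0.2109]
eef_rot: [179.9, 0.1, -180.0]
contact_force: [0.1, -0.4, -1.1]
gripper_width: 0.0702
gripper_force: 0.0
```

Run:
```python
from plant import r, cams, workorder
import cv2,numpy as np
from h import *
s=r.get_state();print(s['tcp_pos'])
c=cams.capture("scene");P=cloud(c)
f=c["frame"].astype(int);Z=P[...,2]
m=(f.max(2)<60)&(abs(P[...,0]-.449)<.04)&(abs(P[...,1]-.263)<.04)&(Z>.07)&(Z<.16)
print("handle top z",np.percentile(Z[m],[2,50,98]),"xy top",np.median(P[m&(Z>.142)],0),"low",np.median(P[m&(Z<.1)],0))
cv2.imwrite("pics/p5.png",cv2.resize(c["frame"][200:380,400:640],(640,480))[:,:,::-1])
```

```text
[0.44698828 0.26052747 0.21085082]
handle top z [0.07522892 0.11932268 0.14749664] xy top [0.45110302 0.26246503 0.14632897] low [0.45879658 0.26622825 0.08751997]
```

View pics/p5.png

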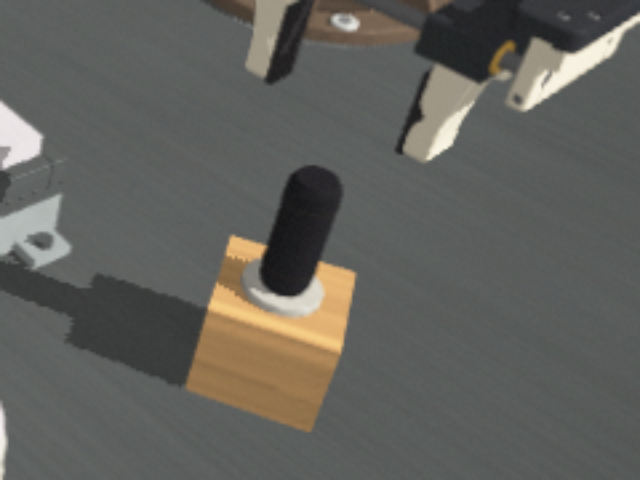

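The tool hangs upright with its collar on the block, and the gripper is open and clear. Now the paddle, at about (0.639, 0.026).

Scaled: -0.234 m / 0.6 = -0.39, -0.193 m / 0.6 = -0.3217.

Call:
drive_effector:
  offsets:
    - [[-0.01,-0.0117,0,0,0,0],[-0.0333,-0.04,0,0,0,0],[-0.0667,-0.08,0,0,0,0],[-0.1,-0.1217,0,0,0,0],[-0.1333,-0.1617,0,0,0,0],[-0.1667,-0.2017,0,0,0,0],[-0.2,-0.2433,0,0,0,0],[-0.2333,-0.2833,0,0,0,0],[-0.2667,-0.3233,0,0,0,0],[-0.2917,-0.3533,0,0,0,0],[-0.3117,-0.3783,0,0,0,0],[-0.3217,-0.39,0,0,0,0]]
  finger_gap: 0
  clamp_n: 20

```text
time_s: 20.85
tcp_pos: [0.64, 0.0233, 0.2066]
eef_rot: [-179.9, -0.2, 179.9]
contact_force: [-0.8, 0.3, 0.4]
gripper_width: 0.0009
gripper_force: 0.0
```

Call:
drive_effector:
  offsets:
    - [[0,0,0.0333,0,0,0],[0,0,0.075,0,0,0],[0,0,0.1167,0,0,0],[0,0,0.1583,0,0,0],[0,0,0.1917,0,0,0],[0,0,0.2167,0,0,0],[0,0,0.225,0,0,0],[0,0,0.225,0,0,0]]

```text
time_s: 21.52
tcp_pos: [0.638, 0.0256, 0.0716]
eef_rot: [-179.9, -0.2, -180.0]
contact_force: [-0.4, 0.2, -0.5]
gripper_width: 0.0005
gripper_force: 0.0
```

Scaled: 0.028 m / 0.6 = 0.0467, 0.026 m / 0.6 = 0.0433.

Call:
drive_effector:
  offsets:
    - [[0,0,0.005,0,0,0],[0,0,0.01,0,0,0],[0,0,0.015,0,0,0],[0,0,0.02,0,0,0],[0,0,0.025,0,0,0],[0,0,0.03,0,0,0],[0,0,0.035,0,0,0],[0,0,0.04,0,0,0],[0,0,0.0433,0,0,0],[0,0,0.0467,0,0,0],[0,0,0.0467,0,0,0]]

```text
time_s: 22.43
tcp_pos: [0.643, 0.0261, 0.0484]
eef_rot: [180.0, 0.4, -179.9]
contact_force: [5.1, -3.5, 6.7]
gripper_width: 0.0006
gripper_force: 3.6
```

Call:
drive_effector:
  offsets:
    - [[0,0,0.0008,0,0,0],[0,0,0.0017,0,0,0],[0,0,0.0017,0,0,0]]

```text
time_s: 22.68
tcp_pos: [0.6431, 0.0261, 0.0477]
eef_rot: [180.0, 0.4, -179.9]
contact_force: [4.6, -3.4, 8.7]
gripper_width: 0.0003
gripper_force: 4.3
```

Scaled: 0.006 m / 0.6 = 0.01, 0.005 m / 0.6 = 0.0083.

Call:
drive_effector:
  offsets:
    - [[0,0,0.0017,0,0,0],[0,0,0.0033,0,0,0],[0,0,0.005,0,0,0],[0,0,0.0067,0,0,0],[0,0,0.0083,0,0,0],[0,0,0.01,0,0,0],[0,0,0.01,0,0,0],[0,0,0.01,0,0,0]]

```text
time_s: 23.35
tcp_pos: [0.6434, 0.0261, 0.0429]
eef_rot: [180.0, 0.5, -179.9]
contact_force: [2.6, -3.7, 16.5]
gripper_width: 0.0006
gripper_force: 8.1
```

Run:
```python
from plant import r, cams, workorder
import cv2,numpy as np
from h import *
c=cams.capture("scene");P=cloud(c);f=c["frame"].astype(int)
m=(f.min(2)>110)&(abs(P[...,0]-.503)<.035)&(abs(P[...,1]-.046)<.035);print("housing top",np.percentile(P[m][:,2],[70,90,97]))
```

```text
housing top [0.08838819 0.08938156 0.08983816]
```

Call:
drive_effector:
  offsets:
    - [[0,0,0.0017,0,0,0],[0,0,0.0033,0,0,0],[0,0,0.0033,0,0,0],[0,0,0.0033,0,0,0]]

```text
time_s: 23.73
tcp_pos: [0.6435, 0.026, 0.0425]
eef_rot: [180.0, 0.5, -179.8]
contact_force: [-3.0, -3.2, 29.2]
gripper_width: 0.0004
gripper_force: 13.6
```

Call:
drive_effector:
  offsets:
    - [[0,0,-0.0067,0,0,0],[0,0,-0.0167,0,0,0],[0,0,-0.0333,0,0,0],[0,0,-0.0667,0,0,0],[0,0,-0.1083,0,0,0],[0,0,-0.15,0,0,0],[0,0,-0.1917,0,0,0],[0,0,-0.2333,0,0,0],[0,0,-0.25,0,0,0],[0,0,-0.25,0,0,0],[0,0,-0.25,0,0,0]]

```text
time_s: 24.65
tcp_pos: [0.6394, 0.0262, 0.1872]
eef_rot: [180.0, 0.0, -180.0]
contact_force: [-0.4, -0.0, -0.7]
gripper_width: 0.0006
gripper_force: 0.0
```

Run:
```python
from plant import r, cams, workorder
import cv2,numpy as np
from h import *
c=cams.capture("scene");P=cloud(c);f=c["frame"].astype(int)
m=(f.min(2)>110)&(abs(P[...,0]-.503)<.035)&(abs(P[...,1]-.046)<.035);print("housing top",np.percentile(P[m][:,2],[50,70,90,97]))
m=(f.min(2)>110)&(abs(P[...,0]-.645)<.02)&(abs(P[...,1]-.030)<.02);print("paddle z",np.percentile(P[m][:,2],[10,50,90]),m.sum())
cv2.imwrite("pics/p6.png",c["frame"][:,:,::-1])
```

```text
housing top [0.08468666 0.08837727 0.08927317 0.08992784]
paddle z [0.01970843 0.19669009 0.31148604] 1539
```

View pics/p6.png

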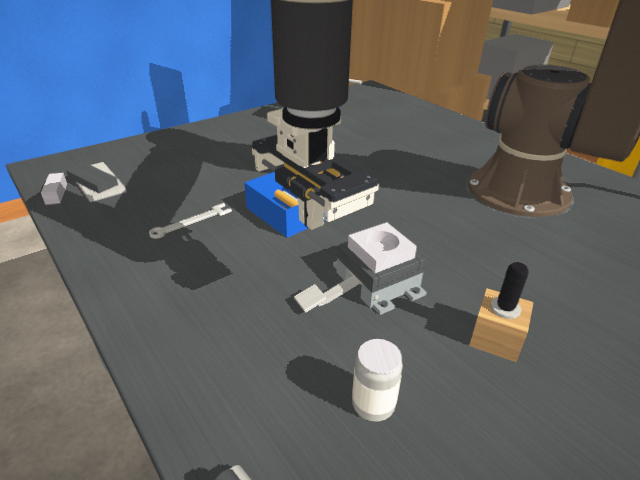

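The paddle at (311,297) is down and the housing at (382,245) is raised about 10 mm and level. The tool hangs upright at (512,290), the bystanders haven't moved, and the robot is clear.

```bash
python3 -c "
from plant import r, cams, workorder
print(workorder.close_job())"
```

```text
the job is handed in; nothing more can be done
None
```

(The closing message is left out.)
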